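# Pinch a bushing in a two-knob clamping fixture without upsetting its set stop

### The job

Take the brass bushing out of the blue tray, stand it upright on the bare steel patch of the green fixture, between the blue V stop and the red finger, and let go of it. Then turn the black inner knob clockwise until its red finger has pushed the bushing home into the blue V and pinches it there firmly, feeling for the resistance: the wide outer ring that carries the V stop has been set by the fitter and only friction holds it, so it must not be shifted. Let go of the knob and leave the bushing clamped, and leave the other bushings in the tray.

Things in the scene. Friction and masses are not known exactly. Their poses are not given: they have to be found in the camera images.
- fixture: Green plate, 180 x 150 x 12 mm, screwed to the table, with a bare steel patch. Origin: on the table, under the common vertical axis of the two knobs; z up. The plate spans -56 to 124 mm along its x, 75 mm either side in y; its top, where the bushing stands, is 12 mm up. The bushing's place is 85 mm from the axis, along the fixture's x give or take 0.3 rad, as the ring is set.
- set_ring: OUTER of the concentric pair: dark knurled ring, 72 mm across, 22 to 40 mm above the table, carrying the V stop. Turns about the vertical axis, held only by friction: about 0.6 N m (7 N at the V). Origin on the axis, 22 mm above the table, z up; +x points to where the bushing comes to rest in the V.
- clamp_knob: INNER of the pair, same axis, friction about 0.35 N m, stays where left. Black round knob, 36 mm across, 48.5 to 90.5 mm above the table; under it a red hub (48 mm across) and arm, 40.5 to 48.5 mm up. Origin on the axis, 40.5 mm up, z up; +x points to the centre of a 26 mm bushing that the finger just touches. Clockwise from above (yaw falls) swings the finger to the V, 0.5 to 1.4 rad away.
- knob_grip (a point): Point on the axis in the black knob's grip, 69.5 mm above the table.
- finger_face (a point): Middle of the red finger's pressing face: 85 mm along the knob's x, 13 mm to its +y side, 33.5 mm above the table, facing the knob's -y. The finger plate is 36 mm long (68 to 104 mm from the axis), 9 mm thick, 18.5 to 48.5 mm above the table; its arm lies on the +y side too.
- v_seat (a point): Where the axis of a bushing seated in the V would nominally be: 85 mm along the ring's x, 32 mm above the table. The pad is shimmed by hand, up to 5 mm nearer or farther, not measured: the pinch comes when the knob's yaw equals the ring's give or take 0.08 rad. It is stiff: under 1 mm at the finger from touch to the ring slipping.
- stop_arm (a point): On top of the ring's dark arm (12 mm wide, 25 to 37 mm above the table) behind the blue V pad: 85 mm along the ring's x, 30 mm to its -y side. The pad (36 mm long, 16 to 46 mm above the table) is open towards the ring's +y; its tips reach to within about 1 to 12 mm of the ring's x line, so keep the gripper's fingers clear.
- brass_bushing: The brass bushing to clamp: a plain upright cylinder, 26 mm in diameter, 40 mm tall, 0.13 kg. Origin at the centre of its underside, z up.
- steel_bushing: Steel bushing of the same size, to be left in the tray. Origin at the centre of its underside.
- black_bushing: Black bushing of the same size, to be left in the tray. Origin at the centre of its underside.
- tray: Blue open stock tray, 210 (x) x 120 (y) x 22 mm, wall and floor 4 mm. Origin at the centre of its underside. The three bushings stand in a row along its x, 65 mm apart, on its centre line, in any order.
- oil_can: Yellow oil bottle, 60 mm in diameter, 160 mm tall, standing near the table's left edge; leave it standing. Origin at the centre of its underside.
There are look-alikes about, which are no part of the job. Of the things that look like the brass_bushing, take the one that is nearest to the robot's base at the start.

How it is judged:
By the outcome, as a careful person would: the job done as asked, in the order asked, and still so for the second after the job is handed in, with the robot touching nothing.
It also fails if it takes over 61 s, if anything falls off the work surface, if the arm or the gripper's body presses on something with over 40 N, if the wrist force passes 120 N, or if a joint passes its speed limit or range.

### The arm

A 6-joint arm with a two-finger parallel gripper is mounted at the origin on the work surface. World frame = base frame: x ahead of the robot, y to its left, z up, the work surface at z = 0. Lengths are in m, angles in rad, forces in N, time in s.
With the tool pointing down it reaches from about 0.325 to 0.775 m from the base axis. Payload 5.5 kg.
Tool frame: the origin (TCP) lies on the centre line of the jaws, within the pads' length; the fingertips stand 8 mm ahead of it and the grasp point (between the pads) lies 11 mm behind it; z points along the fingers, y is the line along which they close (so a half turn about z gives the same grasp; the last joint's range is limited). The gripper opens to 88 mm and grips with 3 to 60 N. Pads are 20 mm wide; open, the fingers measure 115 mm over their backs; the gripper's body (75 mm by 178 mm) begins 61 mm behind the grasp point.
Start: joints at [1.066, 0.091, 1.231, -0, 1.82, -0.057], TCP at [0.26, 0.541, 0.201] pointing down, gripper open.
Joint ranges: [-2.87, 2.87], [-0.86, 2.18], [0.17, 2.46], [-1.51, 4.65], [0.06, 2.69], [-2.65, 2.65]. Speed limits (rad/s): [2.57, 2.57, 3.01, 3.14, 3.14, 3.14].

### API

Orientations are given as a unit quaternion [w, x, y, z].
In Python, from cell import * gives the robot as it stands. Calls block until the motion is done:
- move_to(position, orientation): joint-space move of the TCP to a pose.
- move_straight(position, attitude=None, v=0.15, f_stop=None): straight line of the TCP; attitude=None keeps the orientation; v is the mean speed in m/s. With f_stop (N) it stops when the force on the tool has changed by that much, and returns True; else False.
- movej(angles): joint-space move.
- command_gripper(opening, squeeze=None): opening from 0.0 (shut) to 1.0 (fully open); squeeze is the grip in N (None keeps the last); returns when the fingers have stopped.
- pause(seconds).
- ik(position, orientation): joint angles nearest the present ones, or None.
- camera(name): name is "scene" or "top"; returns the picture (480x640x3 uint8, red, green, blue); there is no depth.
- camera_model(name): a dict with "intrinsics" (3x3 intrinsics, pixels), "rvec" (rotation vector, rad) and "tvec" (3), from world to camera coordinates, as OpenCV has them. Camera axes: x right, y down, z forward; pixel columns grow to the right and rows downward; lengths in m; the calibration is good to about 2 mm. A picture is of the moment at which its call begins. camera_model takes no time and is no camera call.
A pose or a line that the arm cannot do raises IKError and nothing moves.
- close_job(): hands the job in; it is judged then, once.
Readings, each from a call of its own:
- current_time(): time.
- current_qpos(): joint angles.
- current_dq(): joint speeds.
- current_effort(): joint torques, N m.
- current_eef_pos(): TCP position.
- current_orientation(): TCP orientation.
- current_contact_force(): force on the tool from outside, world axes, zero at the start.
- current_moment(): the same for the moment, N m.
- current_gripper_width(): opening from 0.0 (shut) to 1.0 (fully open).
- current_grasp_force(): force on a finger pad.
Only numpy, scipy, OpenCV 4.12 (cv2) and the standard library are available. Lean on these libraries where they do the work, as an engineer would, in place of code of your own. Each camera call takes 0.05 s, during which the arm holds its last target. There are 200 camera calls.

## Working session

There is one attempt and no reset: what is moved stays moved. The work goes in short steps, each a Python script; the robot and the scene stay as the last script left them, time stands still between calls to the robot, and variables do not carry over. Pictures are saved under pics/ and viewed, at most 10 in all, crops included, and the job is handed in when it is done.

```bash
mkdir -p pics; python3 - <<'E'
from cell import *
import cv2
for n in("scene","top"):
    cv2.imwrite(f"pics/{n}0.png",camera(n)[:,:,::-1]); print(n,camera_model(n))
print(current_time())
E
```

```text
scene {'intrinsics': array([[565.30702788,   0.        , 325.19337839],
       [  0.        , 565.30702788, 233.84765022],
       [  0.        ,   0.        ,   1.        ]]), 'rvec': array([ 2.28504825,  1.06662161, -0.35210818]), 'tvec': array([-0.44534847, -0.21942423,  1.32931953])}
top {'intrinsics': array([[579.33914891,   0.        , 309.4002914 ],
       [  0.        , 579.33914891, 236.81144799],
       [  0.        ,   0.        ,   1.        ]]), 'rvec': array([ 2.19580498, -2.16699342,  0.0393082 ]), 'tvec': array([0.15015995, 0.54074657, 1.29122393])}
0.1
```

View pics/scene0.png

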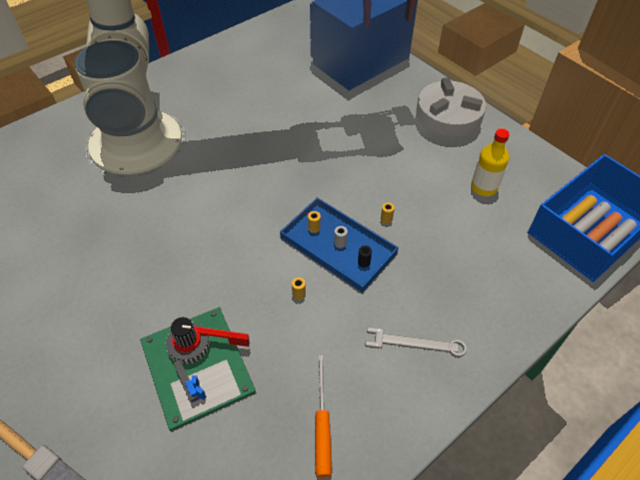

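View pics/top0.png

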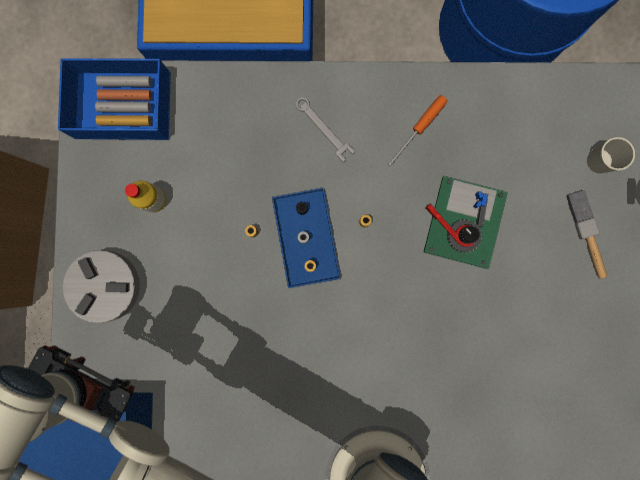

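Brass look-alikes, top-view pixels: (311,266) in the tray, (251,231) loose on the table, and (366,220) loose on the table. The first is in the blue tray and nearest the base (around (380,470)), so it fits. Next I'll measure and confirm it in a crop.

```bash
cat > h.py <<'E'
import numpy as np, cv2
from cell import *
def cam(n):
    m=camera_model(n); R=cv2.Rodrigues(np.array(m["rvec"]))[0]; return m["intrinsics"],R,np.array(m["tvec"])
def ray(n,uv,z):
    K,R,t=cam(n); d=R.T@np.linalg.inv(K)@np.array([uv[0],uv[1],1.]); c=-R.T@t
    return (c+d*(z-c[2])/d[2])
def tri(uvs):
    P=[]
    for n in("scene","top"):
        K,R,t=cam(n); P.append(K@np.c_[R,t])
    X=cv2.triangulatePoints(P[0],P[1],np.float64(uvs[0]),np.float64(uvs[1]))[:,0]; return X[:3]/X[3]
def blobs(img,lo,hi,mn=25):
    hsv=cv2.cvtColor(img,cv2.COLOR_RGB2HSV); m=cv2.inRange(hsv,lo,hi)
    n,l,s,c=cv2.connectedComponentsWithStats(m)
    return m,l,[(i,s[i],c[i]) for i in range(1,n) if s[i][4]>=mn]
E
python3 - <<'E'
from h import *
for n in("scene","top"):
    im=cv2.imread(f"pics/{n}0.png")[:,:,::-1].copy()
    for nm,lo,hi in(("yel",(15,120,90),(32,255,255)),("grn",(60,80,40),(90,255,255)),("red",(0,180,90),(6,255,255)),("blu",(104,150,120),(118,255,255))):
        m,l,b=blobs(im,lo,hi)
        for i,s,c in b:
            print(n,nm,s.tolist(),c.round(1))
            if nm=="grn" and s[4]>1000:
                ys,xs=np.where(l==i); h=cv2.convexHull(np.c_[xs,ys].astype(np.float32)); 
                q=cv2.approxPolyDP(h,0.04*cv2.arcLength(h,True),True)[:,0]
                print(" quad",q.tolist(),[ray(n,p,.012)[:2].round(4).tolist() for p in q])
t=cv2.imread("pics/top0.png"); 
a=cv2.resize(t[165:280,400:520],None,fx=5,fy=5,interpolation=cv2.INTER_CUBIC)
cv2.imwrite("pics/cropfix.png",a)
b=cv2.resize(t[180:295,240:390],None,fx=5,fy=5,interpolation=cv2.INTER_CUBIC)
cv2.imwrite("pics/croptray.png",b)
E
```

```text
scene yel [0, 0, 90, 117, 6245] [41.1 50.1]
scene yel [132, 0, 20, 20, 251] [141.    8.9]
scene yel [428, 0, 212, 164, 8188] [529.2  54.9]
scene yel [64, 49, 18, 21, 118] [71.5 58.4]
scene yel [577, 139, 11, 19, 32] [581.6 148.8]
scene yel [479, 140, 30, 33, 732] [493.9 157. ]
scene yel [586, 140, 16, 27, 73] [594.2 153.4]
scene yel [608, 141, 19, 19, 83] [617.1 150.3]
scene yel [471, 181, 27, 15, 150] [482.5 190.6]
scene yel [563, 196, 33, 28, 375] [579.8 209.2]
scene yel [381, 203, 13, 21, 197] [386.9 213.1]
scene yel [308, 211, 12, 21, 198] [313.8 221.7]
scene yel [292, 278, 13, 22, 223] [298.3 288.7]
scene yel [0, 421, 36, 38, 558] [ 15.3 440.8]
scene yel [590, 422, 50, 58, 1487] [622.7 459.8]
scene grn [190, 308, 39, 23, 450] [211.4 320. ]
scene grn [141, 327, 114, 104, 3536] [190.3 372.2]
 quad [[254.0, 392.0], [171.0, 430.0], [141.0, 339.0], [225.0, 338.0]] [[0.6824, -0.1484], [0.6486, -0.2874], [0.4743, -0.2449], [0.5681, -0.1296]]
scene grn [526, 332, 44, 48, 337] [543.6 360.3]
scene red [495, 129, 14, 13, 147] [501.4 135. ]
scene red [172, 327, 76, 25, 612] [214.2 337.6]
sc
[... 597 characters left out ...]
65.2]
top grn [435, 177, 43, 49, 621] [448.3 203.8]
top grn [424, 190, 83, 78, 1942] [468.  238.3]
 quad [[506.0, 193.0], [488.0, 267.0], [424.0, 251.0], [432.0, 218.0]] [[0.6438, -0.2858], [0.4762, -0.2448], [0.5102, -0.1015], [0.5851, -0.1193]]
top red [125, 184, 13, 13, 132] [131.3 190. ]
top red [427, 205, 46, 41, 290] [447.6 225.8]
top blu [137, 0, 173, 50, 1518] [226.2  37.9]
top blu [460, 0, 129, 55, 233] [515.8  38.7]
top blu [523, 0, 91, 14, 851] [567.8   4.9]
top blu [58, 59, 102, 72, 1918] [110.2  99.6]
top blu [276, 192, 61, 93, 2586] [305.9 233.2]
top blu [477, 192, 10, 15, 87] [482.2 199.2]
top blu [47, 430, 11, 13, 40] [ 52.8 436.3]
top blu [28, 432, 19, 27, 130] [ 39.1 445.8]
```

View pics/cropfix.png

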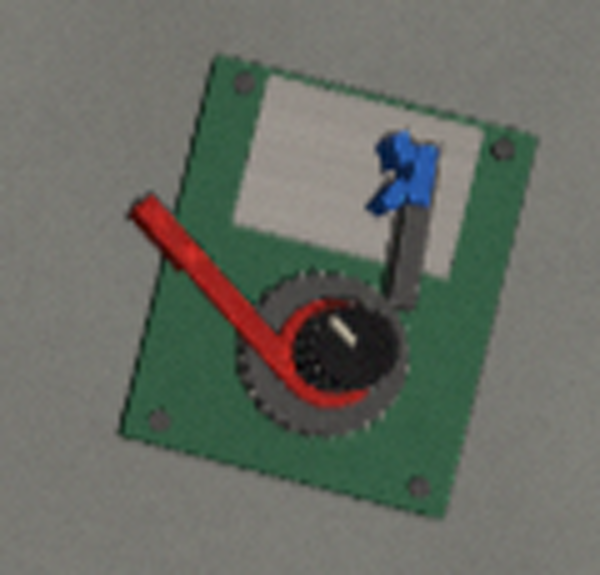

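View pics/croptray.png

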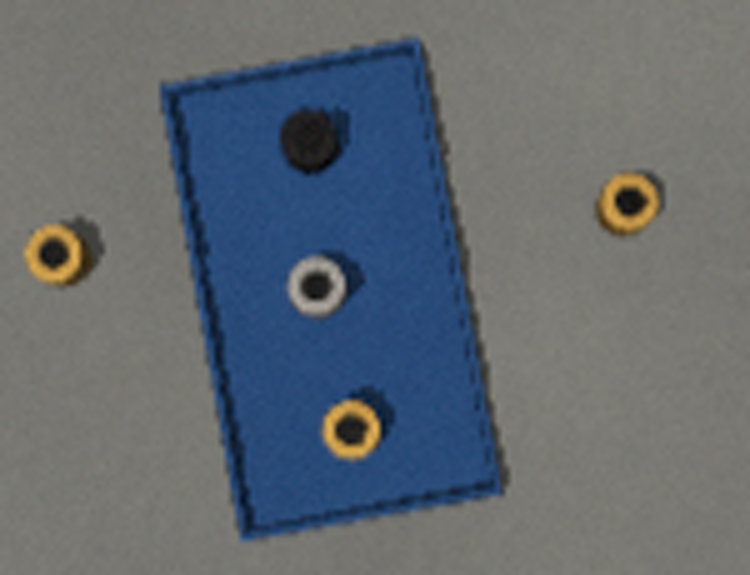

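The crop confirms it. The brass bushing in the tray is at about (310.3,265.6) full-frame, with steel and black above it; the other two brass ones stand outside. On the fixture, the red finger tip is at crop (139,203) and the blue V at (405,170).

```bash
python3 - <<'E'
from h import *
f=lambda p,o=(400,165):((p[0]+.5)/5-.5+o[0],(p[1]+.5)/5-.5+o[1])
b=ray("top",f((351.5,429.5),(240,180)),.044); print("brass top",b, "scene",ray("scene",(313.8,222),.024))
for p in((310,139),(317,286),(351.5,429.5)): print("row",ray("top",f(p,(240,180)),.044)[:2].round(4))
C=np.array([ray("top",f(p),.012)[:2] for p in((217,55),(540,138),(443,518),(120,434))])
print("corners",C.round(4), [np.linalg.norm(C[i]-C[i-1]).round(4) for i in range(4)])
# corners: (124,75),(124,-75),(-56,-75),(-56,75)
L=np.array([(.124,.075),(.124,-.075),(-.056,-.075),(-.056,.075)])
H=(L-L.mean(0)).T@(C-C.mean(0)); U,_,V=np.linalg.svd(H); R=V.T@U.T; t=C.mean(0)-R@L.mean(0)
yaw=np.arctan2(R[1,0],R[0,0]); print("fix yaw",yaw,"axis",t,"resid",(C-(L@R.T+t)).round(4).tolist())
print("knob top from top img",ray("top",f((354,347)),.0905), )
tip=ray("top",f((139,203)),.0485)[:2]-t; print("finger yaw",np.arctan2(tip[1],tip[0])-np.arctan2(.0175,.104),np.linalg.norm(tip))
e=np.array([ray("top",f(p),.046)[:2] for p in((443,147),(430,208))])
print("pad back",[(R.T@(x-t)).round(4) for x in e]); d=e[0]-e[1]; print("yaw pad edge",np.arctan2(d[1],d[0]))
m=e.mean(0)-t; r=np.linalg.norm(m); print(r,"ring yaw if back at x=85:",np.arctan2(m[1],m[0])+np.arccos(min(1,.085/r)))
im=cv2.imread("pics/scene0.png"); a=cv2.resize(im[300:440,130:265],None,fx=4,fy=4,interpolation=cv2.INTER_CUBIC); cv2.imwrite("pics/cropsc.png",a)
E
```

```text
brass top [0.47379828 0.15471606 0.044     ] scene [0.47224345 0.15384848 0.024     ]
row [0.6023 0.1749]
row [0.537  0.1709]
row [0.4738 0.1547]
corners [[ 0.682  -0.144 ]
 [ 0.6457 -0.2895]
 [ 0.4735 -0.2452]
 [ 0.5093 -0.1006]] [np.float64(0.1781), np.float64(0.1499), np.float64(0.1778), np.float64(0.149)]
fix yaw -0.2469143517151255 axis [ 0.54466331 -0.18651245] resid [[-0.0012, 0.0], [-0.0009, 0.0001], [0.0014, 0.0004], [0.0006, -0.0005]]
knob top from top img [ 0.54475377 -0.1856225   0.0905    ]
finger yaw 0.7448684465623159 0.10651447186374227
pad back [array([ 0.1012, -0.0257]), array([ 0.0735, -0.0267])]
yaw pad edge -0.21073131809633266
0.09119983931489353 ring yaw if back at x=85: -0.16722750439236983
```

View pics/cropsc.png

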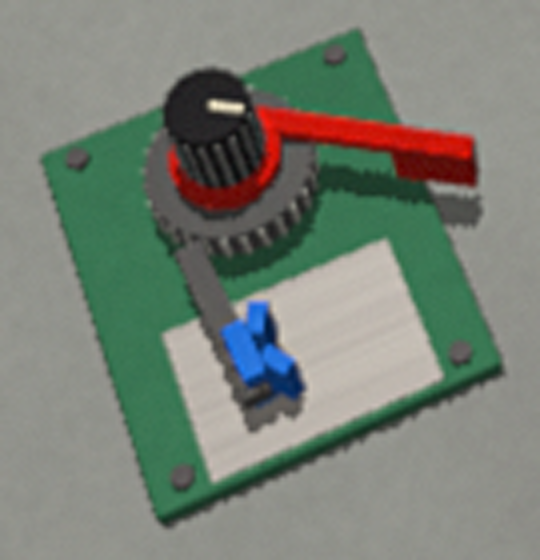

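```bash
cat >> h.py <<'E'
from scipy.spatial.transform import Rotation as Ro
def down(a):
    y=np.array([np.cos(a),np.sin(a),0]); z=np.array([0,0,-1.]); q=Ro.from_matrix(np.c_[np.cross(y,z),y,z]).as_quat(); return [q[3],q[0],q[1],q[2]]
AX=np.array([.5447,-.1862])
E
python3 - <<'E'
from h import *
# two orientations (a, a+-pi): take the one with j6 nearest zero
def best(p,a): return min((down(a+k*np.pi) for k in(0,1) if ik(p,down(a+k*np.pi)) is not None),key=lambda q:abs(ik(p,q)[5]))
b=[.4735,.1545]; o=best([*b,.14],.18+np.pi/2)
command_gripper(.57,20); move_to([*b,.13],o)
print(current_time()); move_straight([*b,.022],v=.12,f_stop=15)
command_gripper(0.,20); print("w",current_gripper_width()*88,current_grasp_force())
move_straight([*b,.15],v=.2); print(current_gripper_width()*88,current_grasp_force(),current_time(),current_eef_pos())
cv2.imwrite("pics/g.png",camera("scene")[:,:,::-1])
E
```

```text
2.4917
w 3.9429484841275273 19.646924168700934
0.6922319491730846 0.0 5.1583 [0.47296038 0.1543508  0.1483752 ]
```

```bash
python3 - <<'E'
from h import *
t=camera("top")[:,:,::-1]; s=camera("scene")[:,:,::-1]
a=cv2.resize(t[180:295,240:390],(600,460)); b=cv2.resize(s[150:300,250:410],(200*2,375))
c=np.zeros((460,800,3),np.uint8); c[:345,:400]=cv2.resize(t[170:300,240:390],(400,345)); c[:375,400:]=b
cv2.imwrite("pics/chk.png",c)
E
```

```text
(no output)
```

View pics/chk.png

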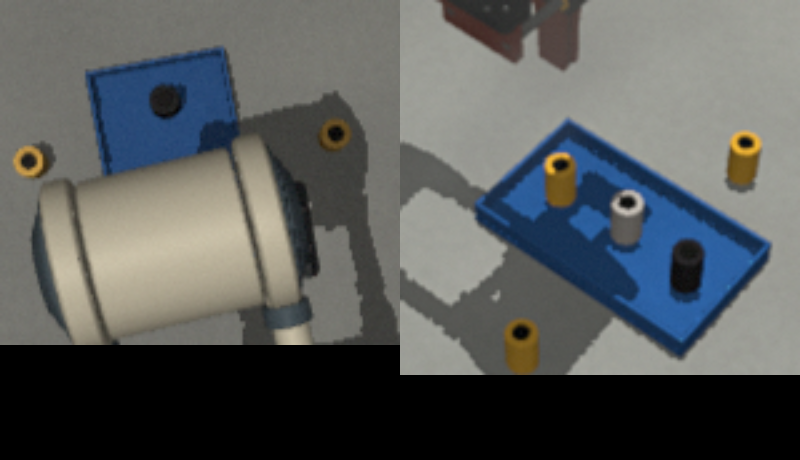

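The bushing is still standing in the tray at scene pixel ~(314,222), so the jaws closed on nothing, probably because the descent stopped early. I'll reopen and retry, checking the height reached.

```bash
python3 - <<'E'
from h import *
m,l,bl=blobs(camera("scene"),(15,120,90),(32,255,255))
print([(s.tolist(),c.round(1)) for i,s,c in bl if 300<s[0]<320])
b=[.4735,.1545]
print(current_contact_force().round(1)); command_gripper(.57,20)
print(current_gripper_width()*88)
r=move_straight([*b,.06],v=.12,f_stop=15); print(r,current_eef_pos(),current_contact_force(),current_time())
if not r:
    r=move_straight([*b,.022],v=.06,f_stop=15); print(r,current_eef_pos(),current_contact_force())
E
```

```text
[([308, 211, 12, 21, 193], array([313.7, 222. ]))]
[ 0.5 -1.5  0.1]
50.45614566109404
False [0.47401128 0.15459835 0.06090842] [-0.13522954 -1.08287959  0.7256365 ] 7.1583
False [0.47362125 0.1545349  0.0221573 ] [-0.12927977  0.01739042  0.51259985]
```

```bash
python3 - <<'E'
from h import *
command_gripper(0.,20); print("w",current_gripper_width()*88,current_grasp_force(),current_eef_pos())
pause(.3); print("w",current_gripper_width()*88,current_grasp_force())
if current_gripper_width()*88>20:
    p=current_eef_pos(); move_straight([p[0],p[1],.15],v=.15); print(current_gripper_width()*88,current_grasp_force(),current_contact_force())
print(current_time())
E
```

```text
w 3.81707149312634 19.965702268236782 [0.47544133 0.15541292 0.02537654]
w 3.6421429825545917 19.962379890930606
9.0833
```

```bash
python3 - <<'E'
from h import *
s=camera("scene")[:,:,::-1]; print(current_orientation(), down(.18+np.pi/2),current_qpos(),current_gripper_width())
cv2.imwrite("pics/chk2.png",cv2.resize(s[120:300,230:430],(800,600)[0:2] if 0 else (660,594),interpolation=cv2.INTER_CUBIC))
E
```

```text
[ 2.78601598e-03 -9.00246433e-02  9.95935339e-01  7.76122044e-04] [np.float64(0.0), np.float64(-0.089878549198011), np.float64(0.9959527330119943), np.float64(0.0)] [ 2.47391386e-01 -1.48021225e-01  1.77775951e+00  6.61910922e-04
  1.50610800e+00 -1.50373997e+00] 0.04143965702317092
```

View pics/chk2.png

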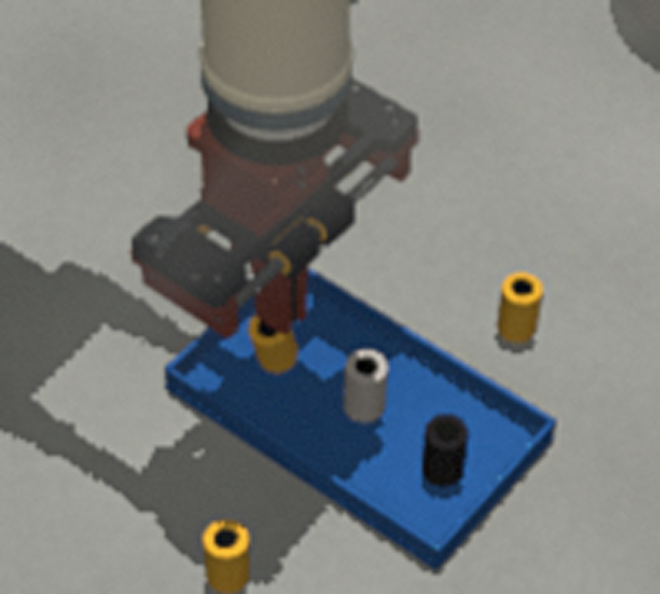

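The picture shows the closed jaws near the bushing at scene px ~(315,220). The bushing leans slightly, with its top at ~(311,218), so it is not between the pads. I'll compare where the jaws really are with where the reading says.

```bash
python3 - <<'E'
from h import *
def proj(n,p):
    K,R,t=cam(n); q=K@(R@np.array(p)+t); return (q[:2]/q[2]).round(1)
p=current_eef_pos(); print(p,current_contact_force().round(1),current_moment().round(2))
for z in(-.008,0,.011): print(z,proj("scene",p+np.array([0,0,z])))
print("bush base/top",proj("scene",[.4735,.1545,.004]),proj("scene",[.4735,.1545,.044]))
for n in("scene","top"):
    K,R,t=cam(n); print(n,-R.T@t)
# open, look at what happens
command_gripper(.57,20); print(current_eef_pos(),current_contact_force().round(1))
s=camera("scene"); m,l,bl=blobs(s,(15,120,60),(32,255,255)); print([(x[1].tolist(),x[2].round(1)) for x in bl if 290<x[1][0]<330])
cv2.imwrite("pics/chk3.png",cv2.resize(s[120:300,230:430,::-1],(660,594),interpolation=cv2.INTER_CUBIC))
print(current_time())
E
```

```text
[0.47542278 0.15539542 0.02535601] [-0.7  1.8 12. ] [ 0.21  0.27 -0.01]
-0.008 [315.4 224.6]
0 [315.4 222.1]
0.011 [315.3 218.7]
bush base/top [314.5 228.3] [314.4 216. ]
scene [ 1.03456675 -0.29900488  0.92403484]
top [0.46328003 0.12827572 1.32330308]
[0.47417102 0.15417273 0.02277484] [ 0.9 -1.9  5.5]
[([299, 221, 20, 12, 134], array([310.1, 227.4])), ([291, 278, 15, 22, 243], array([298.2, 288.3])), ([320, 412, 6, 58, 176], array([322.8, 442.7]))]
10.0417
```

View pics/chk3.png

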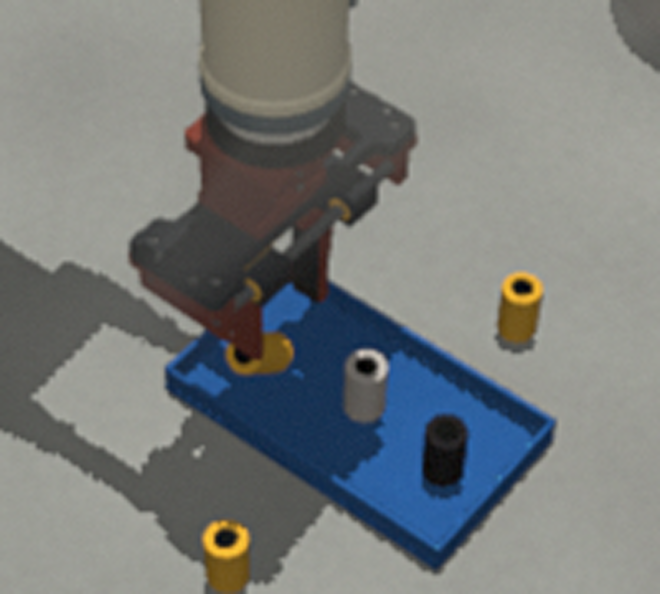

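The bushing now lies in the tray at crop (262,352), beside the left finger. I'll lift clear, test the gripper in free air, and look from both cameras.

```bash
python3 - <<'E'
from h import *
move_straight([.474,.154,.16],v=.2)
move_to([.5,-.2,.22],down(-.3+np.pi/2))
command_gripper(0,20); print(current_gripper_width()*88,current_grasp_force(),current_qpos().round(2))
command_gripper(.57,20); print(current_gripper_width()*88,current_contact_force().round(1),current_time())
t=camera("top"); s=camera("scene")
c=np.zeros((460,800,3),np.uint8); c[:,:400]=cv2.resize(t[190:290,265:352],(400,460),interpolation=cv2.INTER_CUBIC); c[:375,400:]=cv2.resize(s[180:300,270:398],(400,375),interpolation=cv2.INTER_CUBIC)
cv2.imwrite("pics/chk4.png",c[:,:,::-1]); np.save("t4.npy",t); np.save("s4.npy",s)
for n,i in(("top",t),("scene",s)):
    m,l,bl=blobs(i,(15,120,60),(32,255,255)); print(n,[(x[1].tolist(),x[2].round(1)) for x in bl if 280<x[1][0]<345 and 190<x[1][1]<275])
E
```

```text
0.49533246914916684 0.0 [-0.44 -0.07  1.36  0.    1.85 -1.71]
49.83893902871205 [-0.6  0.2 -0.6] 14.0083
top [([316, 258, 18, 12, 182], array([324.6, 263.3]))]
scene [([293, 224, 21, 19, 226], array([303.7, 232.8]))]
```

View pics/chk4.png

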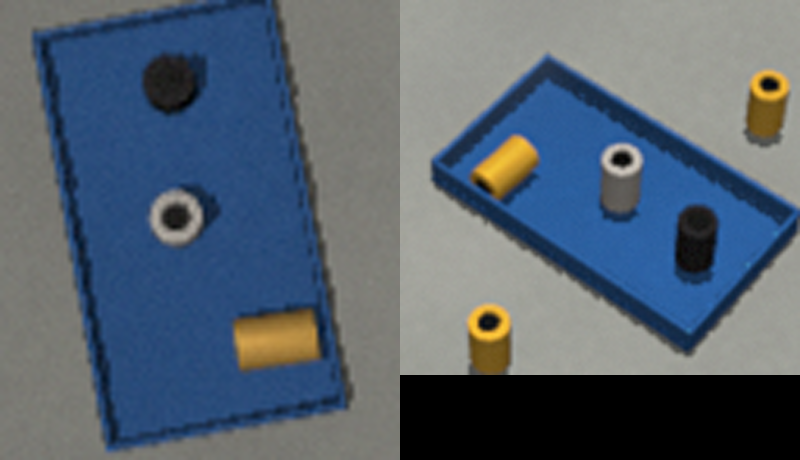

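Top view: the brass lies along the tray's y at top px (324.6,263), right end near the -y wall; steel and black are untouched. To rule out a tool-height error, I'll touch the bare table with closed fingers.

```bash
python3 - <<'E'
from h import *
p=current_eef_pos(); print(p)
a=-.3+np.pi/2
command_gripper(0.,20)
move_to([.42,-.03,.09],down(a))
print(current_eef_pos(),move_straight([.42,-.03,.004],v=.05,f_stop=8),current_eef_pos(),current_contact_force().round(1))
move_straight([.42,-.03,.10],v=.2); print(current_time())
E
```

```text
[ 0.499992   -0.2000033   0.22000541]
[ 0.42085418 -0.0305289   0.09116296] False [ 0.42023278 -0.03003108  0.00434235] [-0.3  0.  -0.3]
18.3917
```

No contact even at a reported z of 0.004, so the real fingers sit higher than the readings say. I'll probe further down to measure the offset.

```bash
python3 - <<'E'
from h import *
move_straight([.42,-.03,.006],v=.2)
print(move_straight([.42,-.03,-.045],v=.03,f_stop=5),current_eef_pos(),current_contact_force().round(1))
p=current_eef_pos(); 
s=camera("scene"); K,R,t=cam("scene")
print(current_orientation().round(4))
move_straight([p[0],p[1],p[2]+.003],v=.05); print(current_eef_pos(),current_contact_force().round(1))
u=[(K@(R@np.array([.42,-.03,z])+t)) for z in(0,.03)]; print([(q[:2]/q[2]).round(1) for q in u])
x,y=(u[0][:2]/u[0][2]).astype(int)
cv2.imwrite("pics/probe.png",cv2.resize(s[y-75:y+45,x-80:x+80,::-1],(800,600),interpolation=cv2.INTER_CUBIC)); print(x-80,y-75,current_time())
E
```

```text
True [ 0.41989237 -0.02998527 -0.02105645] [-2.2 -0.2  4.9]
[-2.000e-04  1.494e-01  9.888e-01 -0.000e+00]
[ 0.41994682 -0.02998734 -0.01810874] [-0.1 -0.3  0.4]
[array([225.7, 259.9]), array([223.7, 251.1])]
145 184 20.2833
```

View pics/probe.png

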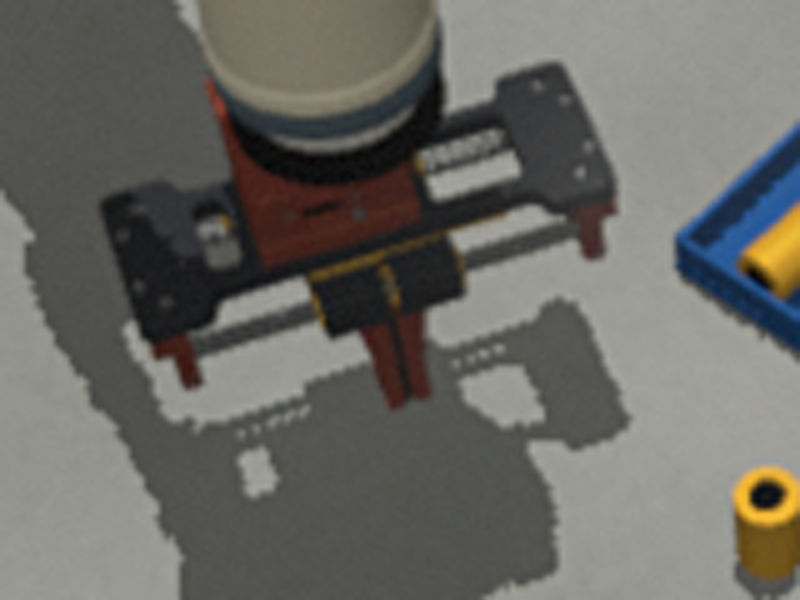

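The tips touch the table at a reported z of about -0.020, so the true fingertips are 28 mm farther back than stated. In the picture the tip is at px ~(226,263), laterally where expected. That explains the miss and the topple. Plan: pick the lying bushing with the tool tilted 45° one way and set it upright tilted 45° the other way. First I'll check feasibility with ik, which moves nothing.

```bash
cat >> h.py <<'E'
OFF=.028
def tool(az,th,c):
    """handle leans th from vertical toward azimuth az; tool y = c * (axis az-90deg)"""
    h=np.array([np.sin(th)*np.cos(az),np.sin(th)*np.sin(az),np.cos(th)]); z=-h
    y=c*np.array([np.sin(az),-np.cos(az),0]); M=np.c_[np.cross(y,z),y,z]; q=Ro.from_matrix(M).as_quat()
    return [q[3],q[0],q[1],q[2]],z
E
python3 - <<'E'
from h import *
t=np.load("t4.npy"); m,l,bl=blobs(t,(15,120,60),(32,255,255))
i=[x[0] for x in bl if 316<=x[1][0]<=317 and x[1][1]==258][0]; ys,xs=np.where(l==i)
r=cv2.minAreaRect(np.c_[xs,ys].astype(np.float32)); bx=cv2.boxPoints(r); W=np.array([ray("top",p,.020)[:2] for p in bx]); print("box",W.round(4).tolist(),W.mean(0).round(4))
e=[W[(k+1)%4]-W[k] for k in range(4)]; L=max(e,key=np.linalg.norm); L=L*np.sign(L[1]); az=np.arctan2(L[1],L[0]); print("len",[np.linalg.norm(x).round(4) for x in e],"az",az)
print("scene",ray("scene",(303.7,232.8),.020)[:2])
b=np.array([*W.mean(0),.0185]); th0=np.pi/4
thp=.10; pl=np.array([*(AX+.085*np.array([np.cos(thp),np.sin(thp)])),.034])
for nm,da,flip in(("lean -y",np.pi,0),("lean +y",0,1)):
  for c in(1,-1):
    q,z=tool(az+da,th0,c); p=b+OFF*z
    js=[ik(p-z*d,q) for d in(0,.08)]
    # place: handle leans +tangential, closing axis sign carried with the bushing
    q2,z2=tool(thp+np.pi/2,th0,-c); 
    if flip: q2,z2=tool(thp+np.pi/2,th0,-c)
    p2=pl+OFF*z2; k=[ik(p2-z2*d,q2) for d in(0,.08)]
    f=lambda a:None if a is None else np.round(a,2).tolist()
    print(nm,c,[f(x) for x in js],"PLACE",[f(x) for x in k])
E
```

```text
box [[0.4883, 0.143], [0.4937, 0.1044], [0.4705, 0.1012], [0.4651, 0.1398]] [0.4794 0.1221]
len [np.float64(0.039), np.float64(0.0234), np.float64(0.039), np.float64(0.0234)] az 1.7084941550787363
scene [0.47830143 0.12244414]
lean -y 1 [[-0.29, 0.07, 1.82, 0.7, 1.63, 2.62], [-0.38, 0.06, 1.72, 0.68, 1.77, 2.61]] PLACE [None, None]
lean -y -1 [[-0.29, 0.07, 1.82, 0.7, 1.63, -0.53], [-0.38, 0.06, 1.72, 0.68, 1.77, -0.53]] PLACE [[0.05, 0.26, 1.58, -0.81, 1.35, 0.16], [0.14, 0.21, 1.53, -0.79, 1.48, 0.15]]
lean +y 1 [[0.62, 0.19, 1.69, -0.68, 1.67, 0.56], [0.71, 0.21, 1.56, -0.66, 1.81, 0.55]] PLACE [None, None]
lean +y -1 [[0.62, 0.19, 1.69, -0.68, 1.67, -2.58], [0.71, 0.21, 1.56, -0.66, 1.81, -2.59]] PLACE [[0.05, 0.26, 1.58, -0.81, 1.35, 0.16], [0.14, 0.21, 1.53, -0.79, 1.48, 0.15]]
```

```bash
python3 - <<'E'
from h import *
az=1.7085; u=np.array([np.cos(az),np.sin(az),0]); b=np.array([.4800,.1222,.0185])+.002*u
q,z=tool(az+np.pi,np.pi/4,-1); p=b+OFF*z
move_straight([.42,-.03,.10],v=.25); command_gripper(36/88,30)
move_to(p-.09*z,q); print(current_time())
r=move_straight(p-.012*z,v=.12,f_stop=12); print(r,current_eef_pos()-p,current_contact_force().round(1))
if not r:
    r=move_straight(p,v=.04,f_stop=6); print(r,current_eef_pos()-p,current_contact_force().round(1),current_time())
E
```

```text
22.5
False [ 0.00155925 -0.00851742  0.00914077] [ 0.4  0.7 -0.4]
False [-2.03610478e-04  8.93512251e-05 -1.85517969e-04] [-0.3 -0.2  0.5] 23.75
```

```bash
python3 - <<'E'
from h import *
p=np.array(current_eef_pos())
r=move_straight(p-[0,0,.008],v=.03,f_stop=4); print(r,current_eef_pos()-p,current_contact_force().round(1),current_time())
E
```

```text
True [ 6.44885106e-04 -4.14971656e-05 -2.14500281e-03] [-0.3 -0.4  4. ] 23.975
```

Contact came 2 mm lower, as predicted, so the offset is along the tool axis. Now grip and lift.

```bash
python3 - <<'E'
from h import *
p=np.array(current_eef_pos()); move_straight(p+[0,0,.0012],v=.05)
command_gripper(0,30); w=current_gripper_width()*88; print(w,current_grasp_force(),current_eef_pos()-p)
if w>20:
    move_straight(p+[0,0,.12],v=.2); print(current_gripper_width()*88,current_grasp_force(),current_time())
E
```

```text
24.378707795239116 29.944376349449158 [-1.96539034e-04  3.02130582e-05  9.40496376e-04]
24.70505796449893 29.941704869270325 25.3167
```

```bash
python3 - <<'E'
from h import *
thp=.10; pl=np.array([*(AX+.085*np.array([np.cos(thp),np.sin(thp)])),.034])
q,z=tool(thp+np.pi/2,np.pi/4,1); p=pl+OFF*z; up=np.array([0,0,1.])
move_to(p+.09*up,q); print(current_time(),current_gripper_width()*88)
r=move_straight(p+.010*up,v=.15,f_stop=15); print(r,current_eef_pos()-p)
if not r:
    pause(.1); r=move_straight(p-.008*up,v=.03,f_stop=4); print(r,current_eef_pos()-p,current_contact_force().round(1),current_moment().round(2),current_time())
cv2.imwrite("pics/pl.png",camera("scene")[:,:,::-1])
E
```

```text
26.6667 24.66259847670277
False [ 0.00028355 -0.00020116  0.01059318]
True [6.43595898e-04 5.76857359e-05 6.91716322e-04] [0.4 0.3 2.5] [ 0.04 -0.06  0.11] 27.8667
```

```bash
python3 - <<'E'
from h import *
p=np.array(current_eef_pos()); q,z=tool(.10+np.pi/2,np.pi/4,1)
command_gripper(42/88,30); pause(.1); print(current_gripper_width()*88,current_contact_force().round(1))
move_straight(p-.10*z,v=.15); 
s=camera("scene"); t=camera("top"); print(current_time())
for n,i in(("scene",s),("top",t)):
    m,l,bl=blobs(i,(15,120,60),(32,255,255))
    for x in bl:
        c=x[2]; w=ray(n,c,.032)[:2]
        if np.hypot(*(w-AX))<.13: print(n,x[1].tolist(),c.round(1),w.round(4))
K,R,tt=cam("scene")
for zz in(.012,.032,.052):
    g=K@(R@np.array([.6293,-.1777,zz])+tt); print((g[:2]/g[2]).round(1))
E
```

```text
41.7507502685114 [ 4.4 -2.9  4. ]
29.4333
scene [213, 362, 17, 24, 275] [221.4 373.5] [ 0.6293 -0.1746]
top [452, 191, 15, 12, 113] [458.3 196.7] [ 0.6317 -0.1739]
[221.6 379.5]
[219.9 374.7]
[218.2 369.7]
```

The bushing stands at (0.630,-0.174), confirmed by both cameras. Next I'll grip the knob.

```bash
python3 - <<'E'
from h import *
q=down(.17); P=[*AX,.032]
command_gripper(60/88,55)
move_straight(np.array(current_eef_pos())+[0,0,.06],v=.25)
move_to([*AX,.12],q); print(current_time(),current_qpos().round(2))
r=move_straight(P,v=.12,f_stop=12); print(r,current_eef_pos()); 
if not r:
    m0=current_moment(); command_gripper(0,55); print(current_gripper_width()*88,current_grasp_force(),m0.round(3),current_moment().round(3),current_contact_force().round(1))
    j=np.array(current_qpos()); t0=current_time(); j[5]+=.05; movej(j); pause(.05); print(current_time()-t0,current_moment().round(3),current_contact_force().round(1))
print(current_time())
E
```

```text
31.1 [-0.39  0.03  1.44 -0.    1.67 -0.56]
False [ 0.54530215 -0.18614859  0.03291567]
35.91601256082429 54.99798595905304 [-0.028  0.06   0.029] [-0.14   1.429  0.023] [-7.5  0.5  4.5]
0.29999999999999716 [ 0.001  0.043 -0.206] [-1.  -0.2 -0.2]
32.7917
```

```bash
cat >> h.py <<'E'
def turn(j,d):
    j[5]+=d; movej(j); return current_moment()[2]
E
python3 - <<'E'
from h import *
j=np.array(current_qpos()); t0=current_time(); q0=j[5]
for d in(.10,.2,.15,.02,.02,.02): 
    m=turn(j,d); print(round(j[5]-q0+.05,3),round(current_qpos()[5]-q0+.05,4),round(m,3),round(current_time()-t0,2),current_contact_force().round(1))
o=current_orientation(); print("yaw",Ro.from_quat([o[1],o[2],o[3],o[0]]).as_matrix()[:2,1],current_gripper_width()*88)
i=camera("scene"); m,l,bl=blobs(i,(0,180,90),(6,255,255)); print([(x[1].tolist(),x[2].round(1)) for x in bl if x[1][1]>300])
E
```

```text
0.15 0.1473 -0.375 0.25 [-0.9  0.7 -0.1]
0.35 0.3447 -0.405 0.56 [-2.   0.7 -0.4]
0.5 0.4936 -0.364 0.83 [-2.5  0.9  0.9]
0.52 0.5163 0.38 1.08 [-5.1 -0.4  1.6]
0.54 0.5384 0.3 1.33 [-6.  -0.5  1.7]
0.56 0.5585 0.277 1.58 [-5.7  1.1  2.2]
yaw [ 0.92552425 -0.37866819] 35.426346470092206
[([202, 339, 21, 51, 234], array([211.8, 366.2]))]
```

```bash
python3 - <<'E'
from h import *
j=np.array(current_qpos()); q0=-.56; t0=current_time(); out=[]
def rec(m): out.append((round(j[5]+.56,3),round(current_qpos()[5]+.56,4),round(float(m),3)))
while j[5]-q0<.80:
    m=turn(j,.02); rec(m)
    if m>.47: break
print(out,current_time()); out.clear()
m=0
while m<.45 and j[5]-q0<.95 and current_time()<47:
    m=turn(j,.006); rec(m)
print(out,current_time())
E
```

```text
[(np.float64(0.579), np.float64(0.5773), 0.773)] 34.6667
[(np.float64(0.585), np.float64(0.5842), 1.043)] 34.9167
```

Unexpected early resistance. I'll stop and measure where the finger, bushing and V are.

```bash
python3 - <<'E'
from h import *
print(current_moment().round(3),current_contact_force().round(1),current_qpos().round(3),current_gripper_width()*88)
i=camera("scene"); i0=cv2.imread("pics/scene0.png")[:,:,::-1].copy()
for nm,im in(("0",i0),("pl",cv2.imread("pics/pl.png")[:,:,::-1].copy()),("now",i)):
  for c,lo,hi in(("red",(0,180,90),(6,255,255)),("blu",(104,150,120),(118,255,255)),("yel",(15,120,60),(32,255,255))):
    m,l,bl=blobs(im,lo,hi,15); print(nm,c,[(x[1].tolist(),x[2].round(1)) for x in bl if x[1][1]>310 and 140<x[1][0]<265])
# tip of red
m,l,bl=blobs(i,(0,150,70),(8,255,255)); b=max((x for x in bl if x[1][1]>310),key=lambda x:x[1][4]); ys,xs=np.where(l==b[0])
k=np.argsort(ys)[-12:]; tip=(xs[k].mean(),ys[k].mean()); w=ray("scene",tip,.035)[:2]-AX; print("tip",tip,w,np.hypot(*w),np.arctan2(w[1],w[0]))
cv2.imwrite("pics/now.png",cv2.resize(i[300:440,130:265,::-1],None,fx=4,fy=4,interpolation=cv2.INTER_CUBIC))
E
```

```text
[0.049 0.666 1.043] [-4.6  0.5  1.5] [-0.389  0.058  1.565 -0.002  1.523  0.024] 35.513472994223115
0 red [([172, 327, 76, 25, 612], array([214.2, 337.6]))]
0 blu [([185, 376, 18, 20, 173], array([193. , 386.2]))]
0 yel []
pl red [([172, 328, 48, 24, 335], array([197.2, 341.7])), ([226, 349, 12, 12, 80], array([231.6, 354.5]))]
pl blu [([185, 376, 18, 20, 176], array([193.1, 386.3]))]
pl yel [([224, 312, 34, 32, 164], array([239.7, 327.4])), ([225, 326, 8, 9, 27], array([228.1, 329.5])), ([260, 332, 12, 10, 57], array([265.9, 336.2])), ([247, 347, 8, 9, 31], array([249.9, 350.2])), ([210, 362, 17, 22, 204], array([218.2, 371.4]))]
now red [([200, 335, 22, 56, 254], array([210.6, 364.9]))]
now blu []
now yel [([163, 317, 3, 8, 21], array([164. , 320.7])), ([191, 326, 8, 4, 24], array([194.8, 327.3])), ([198, 374, 19, 23, 259], array([207.6, 384.9]))]
tip (np.float64(220.16666666666666), np.float64(389.1666666666667)) [ 0.10721629 -0.00558436] 0.10736161838845304 -0.05203799507067674
```

The finger is already at the V (yaw ≈ -0.2) and the bushing is pinched, with the moment up about 0.7 N m. I'll stop turning, let go, and check the ring numerically.

```bash
python3 - <<'E'
from h import *
p=np.array(current_eef_pos())
command_gripper(62/88,55); print(current_moment().round(3),current_contact_force().round(1))
move_straight([p[0],p[1],.13],v=.15); move_to([.42,.05,.20],down(.3)); print(current_time())
T0=cv2.imread("pics/top0.png")[:,:,::-1].copy(); S0=cv2.imread("pics/scene0.png")[:,:,::-1].copy()
T=camera("top"); S=camera("scene"); np.save("T5.npy",T); np.save("S5.npy",S)
for n,a,b in(("top",T0,T),("scene",S0,S)):
  for k,im in(("before",a),("after",b)):
    for c,lo,hi,z in(("blu",(104,150,90),(118,255,255),.046),("red",(0,180,90),(6,255,255),.0485),("yel",(15,120,60),(32,255,255),.032)):
      m,l,bl=blobs(im,lo,hi,15)
      for x in bl:
        w=ray(n,x[2],z)[:2]-AX
        if np.hypot(*w)<.13 and x[1][4]<1000: print(n,k,c,x[1].tolist(),x[2].round(1),"r",np.hypot(*w).round(4),"yaw",np.arctan2(w[1],w[0]).round(3))
E
```

```text
[-0.069  0.058 -0.039] [ 0.1  0.2 -0.3]
37.4417
top before blu [476, 192, 11, 15, 100] [481.8 199.5] r 0.0873 yaw -0.424
top before red [427, 205, 46, 41, 290] [447.6 225.8] r 0.0445 yaw 1.101
top after blu [476, 192, 11, 15, 92] [482.  199.9] r 0.0866 yaw -0.433
top after red [455, 188, 18, 58, 272] [461.8 216.9] r 0.0411 yaw 0.213
top after yel [467, 190, 13, 13, 100] [472.8 196. ] r 0.091 yaw -0.221
scene before blu [185, 376, 19, 24, 219] [194.1 387.5] r 0.0908 yaw -0.428
scene before red [172, 327, 76, 25, 612] [214.2 337.6] r 0.0467 yaw 0.882
scene after blu [185, 376, 20, 24, 232] [194.4 388. ] r 0.0917 yaw -0.423
scene after red [172, 328, 50, 63, 522] [201.9 356.3] r 0.0455 yaw 0.029
scene after yel [197, 373, 20, 24, 267] [207.4 384.5] r 0.0874 yaw -0.194
```

The ring is unmoved: the blue V's bounding boxes match before and after in both views. The bushing is upright at yaw ≈ -0.2 in the V and the finger is holding it. Handing in.

```bash
python3 - <<'E'
from cell import *
print(current_time()); print(close_job())
E
```

```text
37.5417
the job is handed in; nothing more can be done
None
```

I handed the job in at 37.5 s: the brass bushing stands in the V, the red finger pinches it and the knob is released, but I tipped it over in the tray first (the fingers sit 28 mm higher than stated), and the knob moment peaked at 1.04 N m, about 0.69 above its friction and near the ring's slip limit, though both cameras show the V unmoved to about a pixel.

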